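# Fill the seasoning rack in order

## Task

Fill the three empty middle wells of the wooden seasoning rack, each thing standing upright in its well: the salt shaker in the centre well, the pepper mill between it and the large glass jar, and the slim spice jar between it and the tin. Stand the egg timer upright in the middle of the top of the tin. Leave the large jar and the tin in their end wells, and do not disturb the mug, the torch or the keys.

Things in the scene. Friction and masses are not known exactly. Their poses are not given: they have to be found in the camera images.
- rack: Low wooden rack, a fixed board 104 x 452 x 24 mm. Five round wells 10 mm deep in a row along its y axis, at x = 0: three 76 mm wide at y = -85, 0, +85 mm, one 84 mm wide at each end, y = -174 and +174 mm. Well floors lie 14 mm above the origin. Origin: centre of its underside, z up; y runs to the robot's left, within 0.15 rad.
- big_jar: Large round glass storage jar with a red lid, 68 mm in diameter, 125 mm tall, standing upright in one of the end wells of the rack (either end). It stays there. Origin: centre of its underside, z up. 
- tin: Short round food tin with a flat top, 75 mm in diameter, 58 mm tall, standing in the other end well. It stays there; the egg timer goes on its top, 58 mm above its origin. Origin: centre of its underside, z up. 
- pepper_mill: Tall wooden pepper mill, round, standing upright, 170 mm tall; 58 mm in diameter at the foot, somewhat slimmer up the body, a round head 48 mm wide from 123 to 159 mm with a small metal knob on top. 0.18 kg. Grip it by the head, about 140 mm up: lower down the gripper would meet its top. Origin: centre of its underside, z up. 
- salt_shaker: Small clear salt shaker with a grey domed top, round, 44 mm in diameter up to 66 mm, 34 mm at the top, 90 mm tall, standing upright, 0.1 kg; grip it about 50 mm up. Origin: centre of its underside, z up. 
- spice_jar: Slim glass spice jar with a red screw cap, round, 42 mm in diameter (cap 45 mm, from 85 mm up), 106 mm tall, standing upright, 0.11 kg; grip it about 70 mm up. Much slimmer than the large storage jar. Origin: centre of its underside, z up. 
- egg_timer: Cream mechanical egg timer, round with a domed top, 66 mm in diameter low down, 65 mm tall, flat base, standing upright, 0.075 kg. Its dial does not turn. Best gripped about 26 mm up. Origin: centre of its underside, z up. 
- mug: Orange mug, 81 mm across, 113 mm with its handle, 101 mm tall, standing behind the rack, farther from the robot; a bystander. Origin: under the middle of its whole length, z up; handle towards its -y. Above it a wall shelf runs across the back, underside 0.5 m up, front edge at x = 0.63 m: keep the wrist clear of it when sweeping sideways.
- torch: Small black torch standing on end, 33 mm in diameter, 106 mm tall; a bystander behind the rack, farther from the robot. Origin: centre of its underside, z up. 
- keys: Bunch of keys lying flat, 84 x 118 x 8 mm; a bystander behind the rack, farther from the robot. Origin: centre of its underside, z up. 
Mind the look-alikes: they are no part of the job. Leave any blue look-alike of the salt_shaker alone.

How it is judged (in metres and radians):
At the end, for the whole second after the job is handed in: Seated on their wells' floors: salt shaker in the centre (18 mm), pepper mill next to the jar (12 mm), spice jar next to the tin (18 mm), jar and tin still at the ends; egg timer on the tin within 15 mm of its centre; all upright within 0.1 rad, released and at rest (((x of big_jar in the frame of rack between -0.012 and 0.012 m and y of big_jar in the frame of rack between 0.162 and 0.186 m and z of big_jar in the frame of rack between 0.01 and 0.018 m and x of tin in the frame of rack between -0.01 and 0.01 m and y of tin in the frame of rack between -0.184 and -0.164 m and z of tin in the frame of rack between 0.01 and 0.018 m and x of pepper_mill in the frame of rack between -0.012 and 0.012 m and y of pepper_mill in the frame of rack between 0.073 and 0.097 m and z of pepper_mill in the frame of rack between 0.01 and 0.018 m and x of spice_jar in the frame of rack between -0.018 and 0.018 m and y of spice_jar in the frame of rack between -0.103 and -0.067 m and z of spice_jar in the frame of rack between 0.01 and 0.018 m) or (x of big_jar in the frame of rack between -0.012 and 0.012 m and y of big_jar in the frame of rack between -0.186 and -0.162 m and z of big_jar in the frame of rack between 0.01 and 0.018 m and x of tin in the frame of rack between -0.01 and 0.01 m and y of tin in the frame of rack between 0.164 and 0.184 m and z of tin in the frame of rack between 0.01 and 0.018 m and x of pepper_mill in the frame of rack between -0.012 and 0.012 m and y of pepper_mill in the frame of rack between -0.097 and -0.073 m and z of pepper_mill in the frame of rack between 0.01 and 0.018 m and x of spice_jar in the frame of rack between -0.018 and 0.018 m and y of spice_jar in the frame of rack between 0.067 and 0.103 m and z of spice_jar in the frame of rack between 0.01 and 0.018 m)) and x of salt_shaker in the frame of rack between -0.018 and 0.018 m and y of salt_shaker in the frame of rack between -0.018 and 0.018 m and z of salt_shaker in the frame of rack between 0.01 and 0.018 m and horizontal distance between egg_timer and tin below 0.015 m and z of egg_timer in the frame of tin between 0.053 and 0.063 m and angle between each of pepper_mill, salt_shaker, spice_jar, egg_timer, big_jar, tin's own z axis and vertical below 0.1 rad and linear speed of each of pepper_mill, salt_shaker, spice_jar, egg_timer below 0.02 m/s and angular speed of each of pepper_mill, salt_shaker, spice_jar, egg_timer below 0.4 rad/s); the robot touches nothing.
It fails at once if mug disturbed (moved by more than 30 mm) (distance of mug from where it was at the start of the episode above 0.03 m).
It fails at once if torch disturbed (moved by more than 30 mm) (distance of torch from where it was at the start of the episode above 0.03 m).
It fails at once if keys disturbed (moved by more than 30 mm) (distance of keys from where it was at the start of the episode above 0.03 m).
It fails at once if the large jar is taken from its well (distance of big_jar from where it was at the start of the episode above 0.03 m).
It fails at once if the tin is taken from its well (distance of tin from where it was at the start of the episode above 0.03 m).
It also fails if it takes over 122 s, if anything falls off the work surface, if the arm or the gripper's body presses on something with over 40 N, if the wrist force passes 120 N, or if a joint passes its speed limit or range.

## Robot

A 7-joint arm with a two-finger parallel gripper is mounted at the origin on a cart in front of the work surface, level with it; the furniture and walls round the work are solid. World frame = base frame: x ahead of the robot, y to its left, z up, the work surface at z = 0. Lengths are in mm, angles in rad, forces in N, time in s.
With the tool pointing down it reaches from about 400 to 875 mm from the base axis. Payload 4.4 kg.
Tool frame: the origin (TCP) lies midway between the tips of the shut fingers; the grasp point (between the pads) lies ctrl.grip_depth behind it (ctrl.grip_depth is the distance from the TCP to the grasp point, in mm); z points along the fingers, y is the line along which they close (so a half turn about z gives the same grasp; the last joint's range is limited). The gripper opens to 85 mm and grips with 20 to 120 N. Pads are 22 mm wide; open, the fingers measure 114 mm over their backs; the gripper's body (76 mm by 85 mm) begins 54 mm behind the grasp point. The pads swing forward as they close: fully open they stand 13 mm farther back than shut.
Start: joints at [1.105, 0.628, 0.038, 1.517, -0.027, 0.996, -0.02], TCP at [253.031, -598.743, 204.913] pointing down, gripper open.
Joint ranges: [-3.06, 3.06], [-0.37, 2.12], [-1.25, 1.32], [0.18, 2.47], [-1.1, 4.24], [0.23, 1.98], [-2.94, 2.94]. Speed limits (rad/s): [2.57, 2.57, 3.14, 3.14, 3.14, 3.14, 3.14].

## Interface

Orientations are given as [roll, pitch, yaw] about the fixed x, y, z axes, in that order (R = Rz(yaw) Ry(pitch) Rx(roll)).
In Python, from cell import ctrl gives the robot as it stands.
- The arm moves only by the tool carry_out, never from a script. Its argument "deltas" is one flat list of numbers, 7 for each row, row after row: the turn, a rotation vector about the tool's x, y, z in degrees, then the shift along the tool's x, y, z in m, then the closure, from -1 (fully open) to 1 (shut). In form: [wx, wy, wz, dx, dy, dz, claw, wx, wy, wz, dx, dy, dz, claw, ...]. A call has 1 to 12 rows; each row shifts and turns the commanded pose from where the row before left it, along the tool's axes as they then stand; what a row does not reach is not made up. A row lasts 1/8 s, in which the tool goes at most 62.5 mm and 10.7 degrees, less where a joint would pass 70% of its speed; a pose out of reach is approached as far as the arm can. A call with a gripper value outside its range is refused whole. The fingers move at their own pace and stop on an object; the grip force is fixed at half the most. Time passes only in rows, so rows that do not move let the fingers close. It gives the time, the measured TCP pose, the force, the opening and the grip force at its end, in the units of the state.
- ctrl.read_state(): the state, without advancing time (a new reading comes with each control period).
- ctrl.get_image(name): name is "scene" or "top"; returns the picture (400x640x3 uint8, red, green, blue); there is no depth.
- ctrl.calibration(name): a dict with "mtx" (3x3 intrinsics, pixels), "distortion" ([k1, k2, p1, p2, k3] as OpenCV has them; the pictures are not rectified), "R" (3x3) and "t" (3): a world point X has camera coordinates R X + t. Camera axes: x right, y down, z forward; pixel columns grow to the right and rows downward; lengths in mm; the calibration is good to about 2 mm. A picture is of the moment at which its call begins. calibration takes no time and is no camera call.
- ctrl.finish_job(): hands the job in; it is judged then, once.
The state is a dict: "clock": time; "qpos": joint angles; "qd": joint speeds; "tau": joint torques, N m; "eef_pos": TCP position; "tool_rot": TCP orientation; "force": force on the tool from outside, world axes, zero at the start; "torque": the same for the moment, N m; "width": finger opening in mm; "gripper_force": force on a finger pad.
Only numpy, scipy, OpenCV 4.12 (cv2) and the standard library are available. Lean on these libraries where they do the work, as an engineer would, in place of code of your own. Each camera call takes 0.05 s, during which the arm holds its last target. There are 200 camera calls.

## Working session

There is one attempt and no reset: what is moved stays moved. The work goes in short steps, Python scripts to look and compute and a tool call to move; the robot and the scene stay as the last step left them, time stands still between calls to the robot, and variables do not carry over. Pictures are saved under pics/ and viewed, at most 14 in all, crops included, and the job is handed in when it is done.

Besides the shell and the picture viewer there is one more tool, called after ">>>" in YAML: its name, and indented under it one key for each argument. carry_out: Moves the arm, as the interface text tells. Its arguments: {"type":"object","properties":{"deltas":{"type":"array"}},"required":["deltas"]}

```bash
mkdir -p pics; python3 - <<'E'
from cell import ctrl
import cv2
for n in("scene","top"):
    cv2.imwrite(f"pics/{n}0.png",cv2.cvtColor(ctrl.get_image(n),cv2.COLOR_RGB2BGR))
    print(n,ctrl.calibration(n))
print(ctrl.read_state(),ctrl.grip_depth)
E
```

```text
scene {'mtx': array([[376.41683344,   0.        , 322.63538953],
       [  0.        , 376.41683344, 198.97883288],
       [  0.        ,   0.        ,   1.        ]]), 'distortion': array([0.01881638, 0.        , 0.        , 0.        , 0.        ]), 'R': array([[ 0.48497277, -0.87445703, -0.01123925],
       [-0.38987354, -0.20468369, -0.89783251],
       [ 0.78281546,  0.43980621, -0.44019367]]), 't': array([-188.7874412 ,  276.29725069,  935.81319407])}
top {'mtx': array([[372.19164107,   0.        , 316.84948995],
       [  0.        , 372.19164107, 203.00505793],
       [  0.        ,   0.        ,   1.        ]]), 'distortion': array([-0.06986186,  0.        ,  0.        ,  0.        ,  0.        ]), 'R': array([[-0.01478913, -0.99987749, -0.00512784],
       [-0.98332457,  0.01547358, -0.18119976],
       [ 0.18125691,  0.00236255, -0.98343294]]), 't': array([  91.95804667,  537.74731225, 1017.86702226])}
{'clock': 0.1, 'qpos': array([ 1.10520469,  0.62925311,  0.03843759,  1.51824064, -0.02699238,
        0.99630431, -0.02000788]), 'qd': array([ 0.00056924, -0.00084686, -0.00108392, -0.00170738, -0.00160651,
        0.00124921,  0.0003247 ]), 'tau': array([ 4.03544676e-03, -5.64534509e+01,  1.23115696e+00, -1.93971884e+01,
        1.13575879e-02,  5.44997238e-03, -2.71144728e-05]), 'eef_pos': array([ 252.79721086, -598.18504461,  204.09004473]), 'tool_rot': array([-3.13990507e+00,  1.85786393e-05,  3.99794331e-01]), 'force': array([-0.15734873, -0.09924331, -0.02542472]), 'torque': array([-0.0259424 , -0.02405591, -0.01074125]), 'gripper_force': 0.0, 'width': 85.52412819085284} 18.700000000000003
```

View pics/scene0.png

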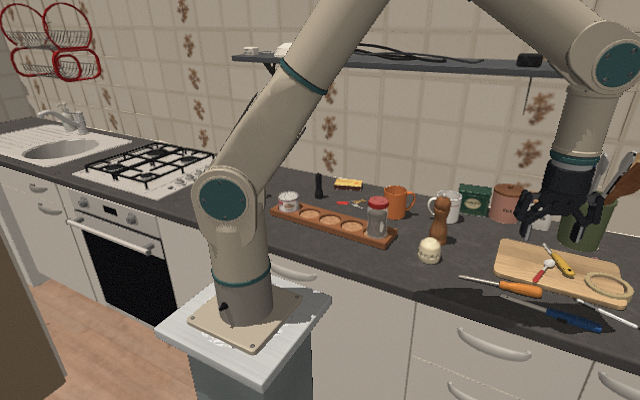

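View pics/top0.png

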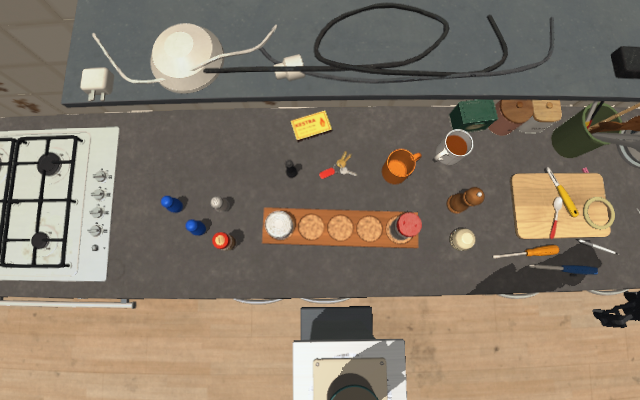

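The top view shows the tin at (279,225), the big jar at (405,228), the wells at (312/341/370, 228), the salt at (217,203), the red-capped spice jar at (222,240), the mill at (465,200) and the timer at (462,239). Blue look-alikes are at (171,203) and (196,227). In the scene view the arm hides the salt and the spice jar. I'll zoom in on the top view.

```bash
python3 - <<'E'
import cv2,numpy as np
a=cv2.imread("pics/top0.png")
A=cv2.resize(a[180:260,150:250],None,fx=4,fy=4,interpolation=cv2.INTER_CUBIC)
B=cv2.resize(a[180:260,410:510],None,fx=4,fy=4,interpolation=cv2.INTER_CUBIC)
C=cv2.resize(a[200:255,250:430],None,fx=4,fy=4,interpolation=cv2.INTER_CUBIC)
o=np.zeros((540,800,3),np.uint8);o[:320,:400]=A;o[:320,400:]=B;o[320:,:720]=C
cv2.imwrite("pics/z.png",o)
E
```

```text
(no output)
```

View pics/z.png

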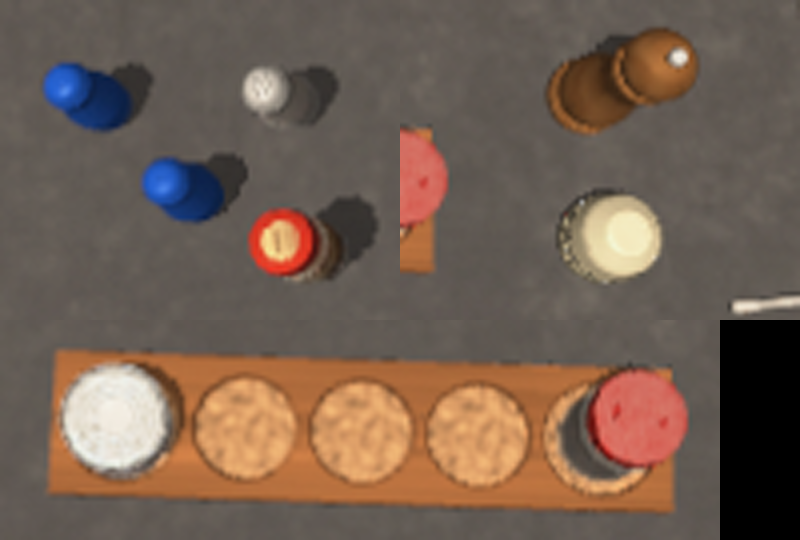

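```bash
cat >h.py <<'E'
from cell import ctrl
import cv2,numpy as np
def ray(n,uv,z):
    c=ctrl.calibration(n);p=cv2.undistortPoints(np.array([[uv]],float),c["mtx"],c["distortion"])[0,0]
    C=-c["R"].T@c["t"];d=c["R"].T@np.array([*p,1]);return (C+d*(z-C[2])/d[2]).round(1)
def hsv(f):return cv2.cvtColor(cv2.imread(f),cv2.COLOR_BGR2HSV)
def blob(H,roi,lo,hi):
    x0,y0,x1,y1=roi;s=H[y0:y1,x0:x1];m=cv2.inRange(s,np.array(lo),np.array(hi))
    n,l,st,ce=cv2.connectedComponentsWithStats(m);i=1+st[1:,4].argmax()
    b=st[i];return ce[i]+[x0,y0],(b[0]+x0,b[1]+y0,b[2],b[3],b[4])
E
python3 - <<'E'
from h import *
H=hsv("pics/top0.png")
for x,y in[(216,202),(225,205),(220,235),(473,196),(460,198),(467,238),(462,250),(311,226),(300,240),(405,222),(279,224)]:print((x,y),H[y,x],end=' ')
def go(k,roi,lo,hi,z):
    c,b=blob(H,roi,lo,hi);print(k,c.round(2),b,ray("top",c,z),"bbox c",ray("top",(b[0]+b[2]/2-.5,b[1]+b[3]/2-.5),z))
print()
go("saltcap",(205,190,224,214),(0,0,120),(180,60,255),82)
go("spice",(205,225,234,252),(0,170,110),(9,255,255),104)
go("mill",(440,180,495,218),(3,100,30),(25,255,255),100)
go("timer",(445,222,480,255),(12,40,120),(40,160,255),40)
for k,x in(("w+",311),("w0",340),("w-",369)):go(k,(x-14,212,x+15,244),(8,60,195),(25,200,255),24)
go("tin",(262,208,297,242),(0,0,150),(180,60,255),72)
go("lid",(390,205,425,245),(170,80,100),(180,255,255),139)
E
```

```text
(216, 202) [ 19  31 198] (225, 205) [14 43 78] (220, 235) [ 13 133 229] (473, 196) [ 14 168 176] (460, 198) [ 13 171  64] (467, 238) [ 25  53 244] (462, 250) [ 20  68 120] (311, 226) [ 14 136 219] (300, 240) [ 12 167 177] (405, 222) [  2 157 210] (279, 224) [ 19  18 242] 
saltcap [215.43 202.18] (np.int32(210), np.int32(197), np.int32(12), np.int32(13), np.int32(103)) [539.9 367.4  82. ] bbox c [537.5 367.1  82. ]
spice [220.15 240.23] (np.int32(212), np.int32(232), np.int32(16), np.int32(17), np.int32(130)) [431.4 344.9 104. ] bbox c [432.  346.7 104. ]
mill [464.47 199.94] (np.int32(447), np.int32(187), np.int32(38), np.int32(27), np.int32(611)) [ 532.  -323.7  100. ] bbox c [ 531.7 -326.6  100. ]
timer [463.17 239.25] (np.int32(451), np.int32(229), np.int32(25), np.int32(22), np.int32(412)) [ 428.5 -334.5   40. ] bbox c [ 427.8 -333.9   40. ]
w+ [311.59 226.87] (np.int32(300), np.int32(215), np.int32(26), np.int32(24), np.int32(446)) [473.6 100.1  24. ] bbox c [474.6  97.5  24. ]
w0 [340.24 227.63] (np.int32(328), np.int32(216), np.int32(25), np.int32(24), np.int32(436)) [470.  17.  24.] bbox c [470.4  17.7  24. ]
w- [369.23 228.56] (np.int32(357), np.int32(217), np.int32(25), np.int32(24), np.int32(437)) [465.9 -67.1  24. ] bbox c [466.1 -66.5  24. ]
tin [278.16 223.88] (np.int32(266), np.int32(211), np.int32(26), np.int32(27), np.int32(540)) [477.6 192.1  72. ] bbox c [477.2 191.2  72. ]Traceback (most recent call last):
  File "<stdin>", line 13, in <module>
  File "<stdin>", line 5, in go
  File "h.py", line 9, in blob
    n,l,st,ce=cv2.connectedComponentsWithStats(m);i=1+st[1:,4].argmax()
                                                      ~~~~~~~~~~~~~~~^^
ValueError: attempt to get argmax of an empty sequence
```

>>> carry_out:
  deltas: [0,0,-9.6,0,0,-0.01,-1,0,0,-9.6,0,0,-0.01,-1,0,0,-9.6,0,0,-0.01,-1,0,0,-9.6,0,0,-0.01,-1,0,0,-9.6,0,0,-0.01,-1,0,0,-9.6,0,0,-0.01,-1,0,0,-9.5,0,0,-0.01,-1,0,0,0,0.04,0.02,0,-1,0,0,0,0.04,0.02,0,-1,0,0,0,0.04,0.02,0,-1,0,0,0,0.04,0.02,0,-1,0,0,0,0.04,0.02,0,-1]

```text
clock: 1.6
eef_pos: [353.3, -397.2, 274.6]
tool_rot: [-3.141, -0.0, 1.571]
force: [0.7, 0.1, 0.2]
width: 85.2
gripper_force: 0.0
```

```bash
python3 - <<'E'
from h import *
s=ctrl.read_state();print(s["qpos"].round(2),s["eef_pos"].round(1),s["tool_rot"].round(3))
H=hsv("pics/top0.png")
def go(n,H,k,roi,lo,hi,z):
    c,b=blob(H,roi,lo,hi);print(k,c.round(2),b[:],ray(n,c,z),"bbox c",ray(n,(b[0]+b[2]/2-.5,b[1]+b[3]/2-.5),z))
go("top",H,"knob",(474,188,486,200),(0,0,190),(180,110,255),168)
print("head",ray("top",(473.1,196.1),143))
print("foot left edge",ray("top",(447,203),3))
S=hsv("pics/scene0.png")
go("scene",S,"mill",(422,188,455,250),(3,100,30),(20,255,255),80)
go("scene",S,"timer",(410,230,445,270),(12,40,100),(40,160,255),32)
E
```

```text
[ 1.02  0.4  -0.32  1.75  0.14  1.02  0.64] [ 353.3 -397.2  274.6] [-3.141 -0.     1.571]
knob [479.5 193.8] (np.int32(478), np.int32(193), np.int32(4), np.int32(3), np.int32(10)) [ 534.8 -337.3  168. ] bbox c [ 534.3 -337.2  168. ]
head [ 533.9 -330.5  143. ]
foot left edge [ 541.5 -308.5    3. ]
mill [440.15 219.59] (np.int32(428), np.int32(196), np.int32(23), np.int32(49), np.int32(665)) [ 537. -337.   80.] bbox c [ 532.7 -334.5   80. ]
timer [429.31 249.95] (np.int32(418), np.int32(237), np.int32(24), np.int32(27), np.int32(528)) [ 427.9 -337.5   32. ] bbox c [ 427.9 -338.    32. ]
```

>>> carry_out:
  deltas: [0,0,0,0.015,0.045,0,-1,0,0,0,0.015,0.045,0,-1,0,0,0,0.015,0.045,0,-1,0,0,0,0.016,0.046,0,-1,0,0,0,0,0,0,-1,0,0,0,0,0,0.035,-1,0,0,0,0,0,0.035,-1,0,0,0,0,0,0.035,-1,0,0,0,0,0,0.035,-1,0,0,0,0,0,0.015,-1,0,0,0,0,0,0,-1,0,0,0,0,0,0,1]

```text
clock: 3.1
eef_pos: [534.9, -338.4, 121.3]
tool_rot: [3.139, 0.001, 1.571]
force: [0.4, -1.0, 0.5]
width: 70.2
gripper_force: 0.0
```

>>> carry_out:
  deltas: [0,0,0,0,0,0,1,0,0,0,0,0,0,1,0,0,0,0,0,0,1,0,0,0,0,0,0,1,0,0,0,0,0,0,1,0,0,0,0,0,0,1]

```text
clock: 3.85
eef_pos: [537.2, -338.5, 123.4]
tool_rot: [3.135, 0.003, 1.571]
force: [-0.2, 0.2, 11.9]
width: 32.4
gripper_force: 50.1
```

```bash
python3 - <<'E'
from h import *
s=cv2.cvtColor(ctrl.get_image("scene"),cv2.COLOR_RGB2BGR);t=cv2.cvtColor(ctrl.get_image("top"),cv2.COLOR_RGB2BGR)
o=np.zeros((500,800,3),np.uint8)
o[:,:400]=cv2.resize(s[150:275,390:490],(400,500));o[:,400:]=cv2.resize(t[160:285,410:510],(400,500))
cv2.imwrite("pics/m1.png",o)
E
```

```text
(no output)
```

View pics/m1.png

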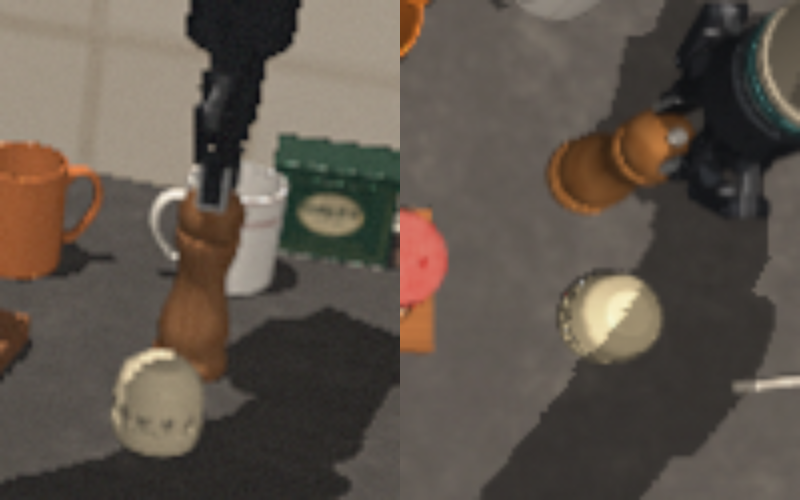

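```bash
python3 - <<'E'
from h import *
def pr(n,X):
    c=ctrl.calibration(n);return cv2.projectPoints(np.array([X],float),cv2.Rodrigues(c["R"])[0],c["t"],c["mtx"],c["distortion"])[0].ravel()
for X in [(537,-338,123),(521,-338,123),(521,-338,142),(534,-336,0),(534,-336,123),(534,-336,159),(534,-336,170)]:
    a=pr("scene",X);b=pr("top",X);print(X,a.round(1),"crop",((a-[390,150])*4).round(),b.round(1),"crop",((b-[410,160])*4+[400,0]).round())
s=ctrl.read_state();print(s["eef_pos"],s["width"],s["force"])
E
```

```text
(537, -338, 123) [442.3 207.4] crop [209. 230.] [472.7 196.4] crop [651. 146.]
(521, -338, 123) [441.  209.5] crop [204. 238.] [473.3 202.2] crop [653. 169.]
(521, -338, 142) [441.8 203.9] crop [207. 216.] [476.1 200.9] crop [665. 164.]
(534, -336, 0) [436.5 241.8] crop [186. 367.] [455.8 205.5] crop [583. 182.]
(534, -336, 123) [441.4 207.6] crop [205. 231.] [472.1 197.5] crop [648. 150.]
(534, -336, 159) [442.9 197. ] crop [212. 188.] [477.6 194.8] crop [670. 139.]
(534, -336, 170) [443.4 193.7] crop [213. 175.] [479.4 194. ] crop [678. 136.]
[ 537.14565732 -338.43371049  123.35053292] 32.47800103903717 [ 0.09373734  0.78457115 11.38592712]
```

>>> carry_out:
  deltas: [0,0,0,0,0,0,-1,0,0,0,0,0,0,-1,0,0,0,0,0,0,-1,0,0,0,0,0,0,-1,0,0,0,0,0,0.006,-1,0,0,0,0,0,0.006,-1,0,0,0,0,0,0,-1]

```text
clock: 4.82
eef_pos: [533.4, -337.4, 107.0]
tool_rot: [-3.14, -0.001, 1.571]
force: [0.8, -1.3, -1.0]
width: 85.3
gripper_force: 0.0
```

```bash
python3 - <<'E'
from h import *
s=cv2.cvtColor(ctrl.get_image("scene"),cv2.COLOR_RGB2BGR);t=cv2.cvtColor(ctrl.get_image("top"),cv2.COLOR_RGB2BGR)
o=np.zeros((500,800,3),np.uint8)
o[:,:400]=cv2.resize(s[150:275,390:490],(400,500));o[:,400:]=cv2.resize(t[160:285,410:510],(400,500))
cv2.imwrite("pics/m2.png",o)
E
```

```text
(no output)
```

View pics/m2.png

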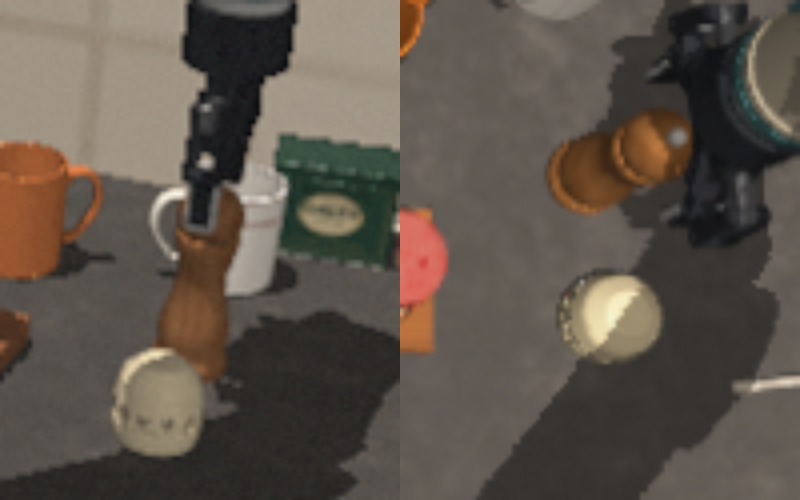

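Near finger tip is at crop (200,232), which puts the tips about 30 mm above the TCP when open. The pads now straddle the head's equator, so I'll close.

>>> carry_out:
  deltas: [0,0,0,0,0,0,1,0,0,0,0,0,0,1,0,0,0,0,0,0,1,0,0,0,0,0,0,1,0,0,0,0,0,0,1,0,0,0,0,0,0,1]

```text
clock: 5.68
eef_pos: [534.7, -338.0, 108.9]
tool_rot: [3.14, 0.001, 1.571]
force: [0.2, -0.7, 5.3]
width: 45.3
gripper_force: 60.5
```

>>> carry_out:
  deltas: [0,0,0,0,0,-0.015,1,0,0,0,0,0,-0.03,1,0,0,0,0,0,-0.03,1,0,0,0,0,0,-0.03,1,0,0,0,0,0,-0.03,1,0,0,0,0,0,-0.03,1,0,0,0,0.015,-0.004,0,1,0,0,0,0.025,-0.006,0,1,0,0,0,0.03,-0.008,0,1,0,0,0,0.03,-0.008,0,1,0,0,0,0.03,-0.008,0,1,0,0,0,0.03,-0.008,0,1]

```text
clock: 7.18
eef_pos: [490.1, -175.4, 271.7]
tool_rot: [-3.139, -0.001, 1.572]
force: [0.4, 0.6, -2.1]
width: 45.1
gripper_force: 61.7
```

>>> carry_out:
  deltas: [0,0,0,0.03,-0.008,0,1,0,0,0,0.03,-0.008,0,1,0,0,0,0.025,-0.005,0,1,0,0,0,0.015,-0.003,0,1,0,0,0,0.008,-0.002,0,1,0,0,0,0,0,0,1,0,0,0,0,0,0,1]

```text
clock: 8.05
eef_pos: [466.1, -70.7, 272.8]
tool_rot: [-3.142, 0.0, 1.57]
force: [0.1, -0.2, -2.3]
width: 44.6
gripper_force: 61.7
```

```bash
python3 - <<'E'
from h import *
s=cv2.cvtColor(ctrl.get_image("scene"),cv2.COLOR_RGB2BGR);t=cv2.cvtColor(ctrl.get_image("top"),cv2.COLOR_RGB2BGR)
o=np.zeros((500,800,3),np.uint8)
o[:,:400]=cv2.resize(s[125:250,305:405],(400,500));o[:,400:]=cv2.resize(t[145:270,330:430],(400,500))
cv2.imwrite("pics/m3.png",o)
E
```

```text
(no output)
```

View pics/m3.png

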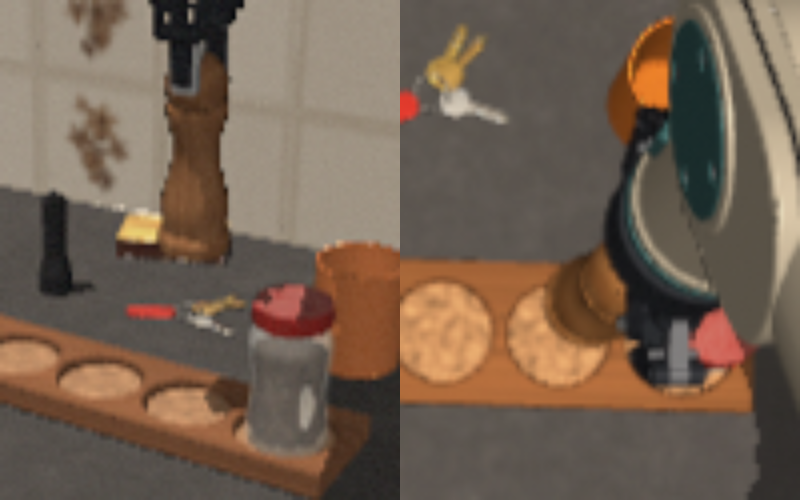

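The mill hangs upright above its well (scene crop (195,180), well at (185,405)). Lowering it.

>>> carry_out:
  deltas: [0,0,0,0,0,0.015,1,0,0,0,0,0,0.03,1,0,0,0,0,0,0.03,1,0,0,0,0,0,0.03,1,0,0,0,0,0,0.02,1,0,0,0,0,0,0.012,1,0,0,0,0,0,0.007,1,0,0,0,0,0,0.004,1,0,0,0,0,0,0,1,0,0,0,0,0,0,1]

```text
clock: 9.4
eef_pos: [466.4, -69.8, 125.4]
tool_rot: [3.141, 0.0, 1.571]
force: [-0.0, -0.3, -2.0]
width: 45.1
gripper_force: 61.7
```

>>> carry_out:
  deltas: [0,0,0,0,0,0.002,1,0,0,0,0,0,0.001,1,0,0,0,0,0,0,1]

```text
clock: 9.78
eef_pos: [466.7, -69.8, 122.8]
tool_rot: [3.14, 0.001, 1.571]
force: [-0.6, -0.9, 7.0]
width: 44.9
gripper_force: 62.8
```

>>> carry_out:
  deltas: [0,0,0,0,0,0,-1,0,0,0,0,0,0,-1,0,0,0,0,0,0,-1,0,0,0,0,0,0,-1,0,0,0,0,0,0,-1,0,0,0,0,0,-0.03,-1,0,0,0,0,0,-0.04,-1,0,0,0,0,0,-0.04,-1,0,0,0,0,0,-0.01,-1,0,0,0,0.045,0.007,0,-1,0,0,0,0.05,0.008,0,-1,0,0,0,0.05,0.008,0,-1]

```text
clock: 11.28
eef_pos: [488.6, 76.2, 241.0]
tool_rot: [-3.14, 0.0, 1.57]
force: [-0.3, 0.2, -0.1]
width: 85.0
gripper_force: 0.0
```

>>> carry_out:
  deltas: [0,0,0,0.05,0.008,0,-1,0,0,0,0.05,0.008,0,-1,0,0,0,0.05,0.008,0,-1,0,0,0,0.05,0.008,0,-1,0,0,0,0.05,0.008,0,-1,0,0,0,0,0,0,-1]

```text
clock: 12.02
eef_pos: [527.0, 330.4, 240.3]
tool_rot: [-3.139, -0.002, 1.577]
force: [-0.6, -0.5, 0.3]
width: 85.4
gripper_force: 0.0
```

```bash
python3 - <<'E'
from h import *
s=cv2.cvtColor(ctrl.get_image("scene"),cv2.COLOR_RGB2BGR);t=cv2.cvtColor(ctrl.get_image("top"),cv2.COLOR_RGB2BGR)
cv2.imwrite("pics/sc2.png",s)
o=np.zeros((600,800,3),np.uint8)
o[:300]=cv2.resize(s[150:240,190:430],(800,300));o[300:]=cv2.resize(t[180:270,190:430],(800,300))
cv2.imwrite("pics/m4.png",o)
st=ctrl.read_state();print(st["eef_pos"].round(1),st["qpos"].round(2))
E
```

```text
[528.2 324.8 240.4] [-0.33  0.58 -0.43  1.55  0.27  1.07 -0.83]
```

View pics/m4.png

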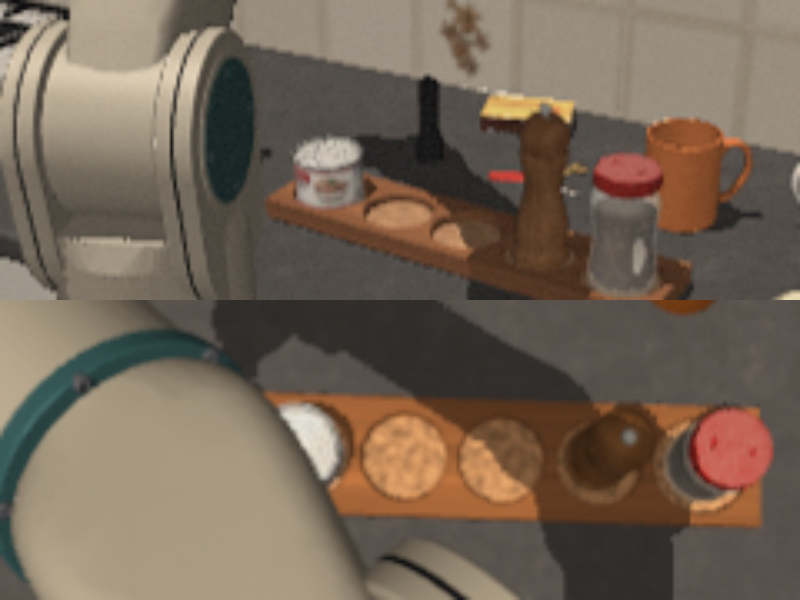

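The mill stands in the well next to the jar, with its knob at lower crop (628,435). Next is the salt.

>>> carry_out:
  deltas: [0,0,0,0.021,0.005,0,-1,0,0,0,0.021,0.006,0,-1,0,0,0,0,0,0,-1,0,0,0,0,0,0.03,-1,0,0,0,0,0,0.04,-1,0,0,0,0,0,0.04,-1,0,0,0,0,0,0.02,-1,0,0,0,0,0,0,-1]

```text
clock: 13.12
eef_pos: [539.2, 363.8, 110.1]
tool_rot: [-3.138, 0.004, 1.569]
force: [-0.6, -1.5, 0.3]
width: 85.4
gripper_force: 0.0
```

```bash
python3 - <<'E'
from h import *
s=cv2.cvtColor(ctrl.get_image("scene"),cv2.COLOR_RGB2BGR);t=cv2.cvtColor(ctrl.get_image("top"),cv2.COLOR_RGB2BGR)
o=np.zeros((600,800,3),np.uint8)
o[:,:400]=cv2.resize(s[120:270,190:290],(400,600));o[:,400:]=cv2.resize(t[130:280,150:250],(400,600))
cv2.imwrite("pics/m5.png",o)
st=ctrl.read_state();print(st["eef_pos"].round(1),st["qpos"].round(2),st["force"])
E
```

```text
[540.6 366.2 112.7] [-0.42  0.76 -0.38  1.59  0.35  0.86 -0.93] [ 0.20637429 -0.1006846   0.23518352]
```

View pics/m5.png

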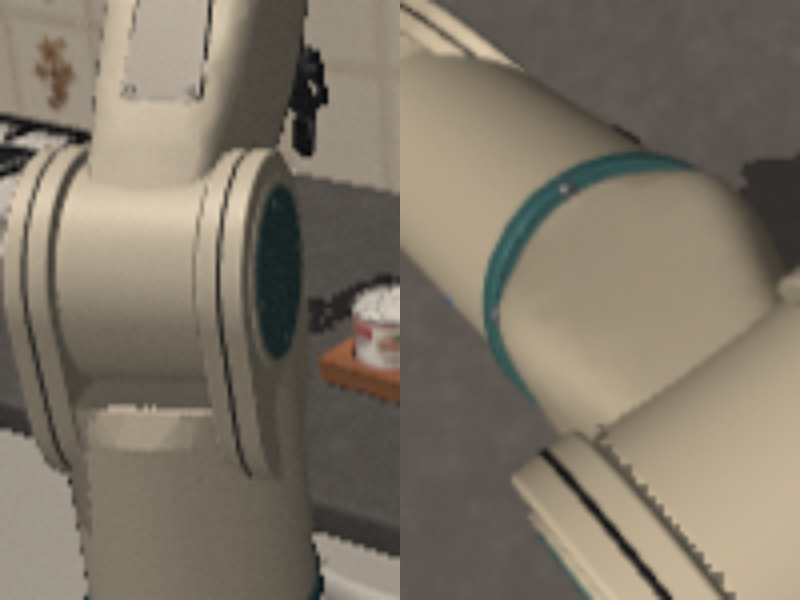

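The arm hides the salt in both views, so I'll continue by measurement.

>>> carry_out:
  deltas: [0,0,0,0,0,0.025,-1,0,0,0,0,0,0.025,-1,0,0,0,0,0,0.02,-1,0,0,0,0,0,0.013,-1,0,0,0,0,0,0,-1,0,0,0,0,0,0,-1,0,0,0,0,0,0,1,0,0,0,0,0,0,1,0,0,0,0,0,0,1,0,0,0,0,0,0,1,0,0,0,0,0,0,1,0,0,0,0,0,0,1]

```text
clock: 14.72
eef_pos: [540.7, 367.6, 29.6]
tool_rot: [3.14, -0.001, 1.571]
force: [0.7, -0.5, 5.5]
width: 32.0
gripper_force: 57.5
```

Width is 32 where 44 was expected, so the pads are on the taper, too high as with the mill. Regripping 10 mm lower.

>>> carry_out:
  deltas: [0,0,0,0,0,0,-1,0,0,0,0,0,0,-1,0,0,0,0,0,0,-1,0,0,0,0,0,0,-1,0,0,0,0,0,0.005,-1,0,0,0,0,0,0.004,-1,0,0,0,0,0,0,-1]

```text
clock: 15.6
eef_pos: [539.6, 367.0, 19.3]
tool_rot: [-3.141, 0.001, 1.571]
force: [0.4, 0.5, -0.4]
width: 85.4
gripper_force: 0.0
```

>>> carry_out:
  deltas: [0,0,0,0,0,0,1,0,0,0,0,0,0,1,0,0,0,0,0,0,1,0,0,0,0,0,0,1,0,0,0,0,0,0,1,0,0,0,0,0,0,1]

```text
clock: 16.35
eef_pos: [540.4, 367.5, 20.4]
tool_rot: [3.141, -0.0, 1.571]
force: [1.8, -0.3, 5.0]
width: 33.9
gripper_force: 57.6
```

>>> carry_out:
  deltas: [0,0,0,0,0,0,-1,0,0,0,0,0,0,-1,0,0,0,0,0,0,-1,0,0,0,0,0,0,-1,0,0,0,0,0,0.004,-1,0,0,0,0,0,0.003,-1,0,0,0,0,0,0,-1]

```text
clock: 17.23
eef_pos: [539.7, 367.0, 12.4]
tool_rot: [-3.141, 0.001, 1.571]
force: [-0.3, -0.4, 1.0]
width: 85.6
gripper_force: 0.0
```

>>> carry_out:
  deltas: [0,0,0,0,0,0,1,0,0,0,0,0,0,1,0,0,0,0,0,0,1,0,0,0,0,0,0,1,0,0,0,0,0,0,1,0,0,0,0,0,0,1]

```text
clock: 17.98
eef_pos: [540.5, 367.5, 13.5]
tool_rot: [3.141, -0.0, 1.571]
force: [0.2, -0.5, 5.1]
width: 35.6
gripper_force: 59.2
```

The width grows slowly as the gripper goes lower, so the body is a gentle taper. I'll lift and check.

>>> carry_out:
  deltas: [0,0,0,0,0,-0.01,1,0,0,0,0,0,-0.02,1,0,0,0,0,0,-0.03,1,0,0,0,0,0,-0.03,1,0,0,0,0,0,-0.03,1,0,0,0,0,0,-0.02,1,0,0,0,0,0,0,1]

```text
clock: 18.85
eef_pos: [540.9, 368.3, 155.7]
tool_rot: [3.138, -0.003, 1.571]
force: [-0.4, -0.4, -1.6]
width: 35.6
gripper_force: 59.1
```

>>> carry_out:
  deltas: [0,0,0,-0.015,-0.007,0,1,0,0,0,-0.03,-0.007,0,1,0,0,0,-0.045,-0.007,0,1,0,0,0,-0.045,-0.007,0,1,0,0,0,-0.045,-0.007,0,1,0,0,0,-0.045,-0.007,0,1,0,0,0,-0.045,-0.007,0,1,0,0,0,-0.045,-0.007,0,1,0,0,0,-0.025,-0.007,0,1,0,0,0,-0.01,-0.007,0,1,0,0,0,0,0,0,1,0,0,0,0,0,0,1]

```text
clock: 20.35
eef_pos: [470.4, 18.9, 153.0]
tool_rot: [3.141, -0.001, 1.573]
force: [-1.0, 0.5, -2.2]
width: 35.7
gripper_force: 59.1
```

```bash
python3 - <<'E'
from h import *
s=cv2.cvtColor(ctrl.get_image("scene"),cv2.COLOR_RGB2BGR);t=cv2.cvtColor(ctrl.get_image("top"),cv2.COLOR_RGB2BGR)
cv2.imwrite("pics/top3.png",t)
o=np.zeros((600,800,3),np.uint8)
o[:,:400]=cv2.resize(s[110:260,260:360],(400,600));o[:,400:]=cv2.resize(t[130:280,190:390],(400,300)).repeat(2,0)[:600]
cv2.imwrite("pics/m6.png",o)
print(ctrl.read_state()["eef_pos"].round(1))
E
```

```text
[470.4  18.7 153. ]
```

View pics/m6.png

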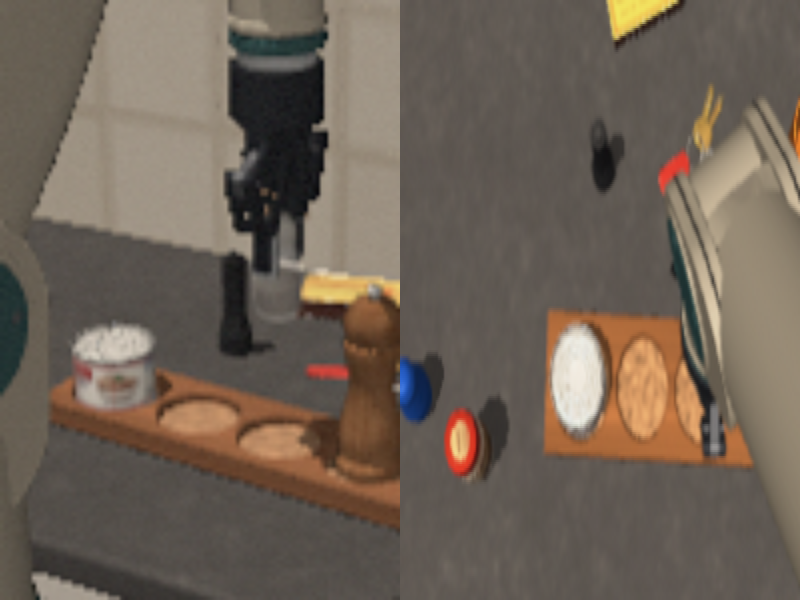

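The salt hangs upright at scene crop (280,290), above the centre well. Lowering and releasing.

>>> carry_out:
  deltas: [0,0,0,0,0,0.015,1,0,0,0,0,0,0.03,1,0,0,0,0,0,0.03,1,0,0,0,0,0,0.02,1,0,0,0,0,0,0.015,1,0,0,0,0,0,0.008,1,0,0,0,0,0,0.005,1,0,0,0,0,0,0,1,0,0,0,0,0,0.002,1,0,0,0,0,0,0.001,1,0,0,0,0,0,0,1]

```text
clock: 21.82
eef_pos: [470.4, 17.2, 27.5]
tool_rot: [3.14, 0.0, 1.571]
force: [-0.5, -0.5, 3.1]
width: 35.5
gripper_force: 59.4
```

>>> carry_out:
  deltas: [0,0,0,0,0,0,-1,0,0,0,0,0,0,-1,0,0,0,0,0,0,-1,0,0,0,0,0,0,-1,0,0,0,0,0,0,-1,0,0,0,0,0,-0.03,-1,0,0,0,0,0,-0.04,-1,0,0,0,0,0,-0.04,-1,0,0,0,0,0,-0.04,-1,0,0,0,0.02,-0.003,0,-1,0,0,0,0.045,-0.005,0,-1,0,0,0,0.045,-0.005,0,-1]

```text
clock: 23.32
eef_pos: [456.9, 128.0, 177.1]
tool_rot: [3.141, 0.0, 1.569]
force: [0.7, 1.2, -0.6]
width: 85.6
gripper_force: 0.0
```

>>> carry_out:
  deltas: [0,0,0,0.045,-0.005,0,-1,0,0,0,0.045,-0.005,0,-1,0,0,0,0.045,-0.005,0,-1,0,0,0,0.045,-0.005,0,-1,0,0,0,0.038,-0.005,0,-1,0,0,0,0,0,0,-1,0,0,0,0,0,0,-1]

```text
clock: 24.2
eef_pos: [431.8, 344.2, 176.5]
tool_rot: [-3.141, 0.002, 1.571]
force: [0.3, -0.3, 0.3]
width: 85.3
gripper_force: 0.0
```

>>> carry_out:
  deltas: [0,0,0,0.001,0,0.03,-1,0,0,0,0,0,0.035,-1,0,0,0,0,0,0.035,-1,0,0,0,0,0,0.025,-1,0,0,0,0,0,0.01,-1,0,0,0,0,0,0,-1,0,0,0,0,0,0,1,0,0,0,0,0,0,1,0,0,0,0,0,0,1,0,0,0,0,0,0,1,0,0,0,0,0,0,1,0,0,0,0,0,0,1]

```text
clock: 25.7
eef_pos: [432.4, 346.7, 43.0]
tool_rot: [3.14, -0.001, 1.571]
force: [-0.7, -0.6, 6.4]
width: 42.9
gripper_force: 60.3
```

>>> carry_out:
  deltas: [0,0,0,0,0,-0.01,1,0,0,0,0,0,-0.03,1,0,0,0,0,0,-0.04,1,0,0,0,0,0,-0.03,1,0,0,0,0,0,-0.01,1,0,0,0,-0.016,0.006,0,1,0,0,0,-0.035,0.006,0,1,0,0,0,-0.045,0.006,0,1,0,0,0,-0.045,0.006,0,1,0,0,0,-0.045,0.006,0,1,0,0,0,-0.035,0.006,0,1,0,0,0,-0.025,0.006,0,1]

```text
clock: 27.2
eef_pos: [472.7, 96.2, 160.3]
tool_rot: [-3.138, 0.002, 1.568]
force: [-0.0, 0.2, -2.0]
width: 43.0
gripper_force: 61.1
```

>>> carry_out:
  deltas: [0,0,0,0,0,0,1,0,0,0,0,0,0,1]

```text
clock: 27.45
eef_pos: [473.2, 100.3, 161.2]
tool_rot: [-3.14, -0.0, 1.571]
force: [-0.2, 0.8, -0.9]
width: 43.0
gripper_force: 61.1
```

```bash
python3 - <<'E'
from h import *
s=cv2.cvtColor(ctrl.get_image("scene"),cv2.COLOR_RGB2BGR);t=cv2.cvtColor(ctrl.get_image("top"),cv2.COLOR_RGB2BGR)
o=np.zeros((600,800,3),np.uint8)
o[:,:400]=cv2.resize(s[110:260,260:360],(400,600));o[:300,400:]=cv2.resize(t[130:280,230:430],(400,300))
cv2.imwrite("pics/m7.png",o)
print(ctrl.read_state()["eef_pos"].round(1))
E
```

```text
[473.4 101.2 161.6]
```

View pics/m7.png

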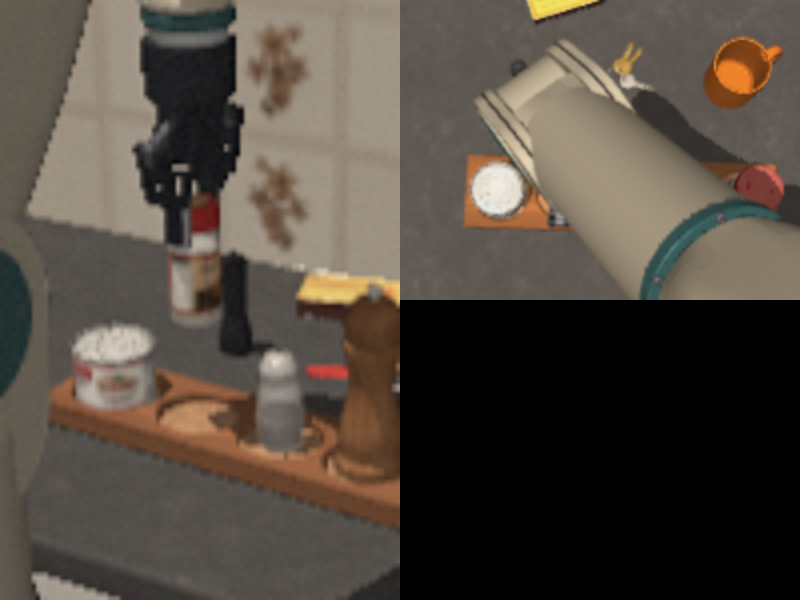

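The salt stands in the centre well at scene crop (280,400). The spice jar hangs upright at (197,260). Lowering the spice jar.

>>> carry_out:
  deltas: [0,0,0,0,0,0.015,1,0,0,0,0,0,0.03,1,0,0,0,0,0,0.025,1,0,0,0,0,0,0.015,1,0,0,0,0,0,0.01,1,0,0,0,0,0,0.005,1,0,0,0,0,0,0.002,1,0,0,0,0,0,0,1,0,0,0,0,0,0.002,1,0,0,0,0,0,0.001,1,0,0,0,0,0,0,1]

```text
clock: 28.92
eef_pos: [474.2, 100.2, 57.1]
tool_rot: [3.141, -0.0, 1.571]
force: [-0.3, -0.9, 0.3]
width: 43.0
gripper_force: 61.3
```

>>> carry_out:
  deltas: [0,0,0,0,0,0.001,1,0,0,0,0,0,0,1,0,0,0,0,0,0,-1,0,0,0,0,0,0,-1,0,0,0,0,0,0,-1,0,0,0,0,0,0,-1,0,0,0,0,0,0,-1,0,0,0,0,0,-0.03,-1,0,0,0,0,0,-0.04,-1,0,0,0,0,0,-0.045,-1,0,0,0,0,0,-0.045,-1,0,0,0,0,0,-0.03,-1]

```text
clock: 30.42
eef_pos: [474.4, 100.4, 248.0]
tool_rot: [3.139, -0.0, 1.571]
force: [1.4, 0.0, -0.1]
width: 85.4
gripper_force: 0.0
```

>>> carry_out:
  deltas: [0,0,0,-0.02,-0.004,0,-1,0,0,0,-0.045,-0.004,0,-1,0,0,0,-0.045,-0.004,0,-1,0,0,0,-0.045,-0.004,0,-1,0,0,0,-0.045,-0.004,0,-1,0,0,0,-0.045,-0.004,0,-1,0,0,0,-0.045,-0.004,0,-1,0,0,0,-0.045,-0.004,0,-1,0,0,0,-0.045,-0.004,0,-1,0,0,0,-0.037,-0.005,0,-1,0,0,0,-0.02,-0.005,0,-1,0,0,0,0,0,0,-1]

```text
clock: 31.92
eef_pos: [427.3, -337.3, 245.5]
tool_rot: [-3.141, -0.001, 1.569]
force: [0.0, 0.4, 0.3]
width: 85.6
gripper_force: 0.0
```

```bash
python3 - <<'E'
from h import *
s=cv2.cvtColor(ctrl.get_image("scene"),cv2.COLOR_RGB2BGR);t=cv2.cvtColor(ctrl.get_image("top"),cv2.COLOR_RGB2BGR)
cv2.imwrite("pics/s8.png",s);cv2.imwrite("pics/t8.png",t)
S=hsv("pics/s8.png")
c,b=blob(S,(410,230,445,270),(12,40,60),(40,160,255));print(c,b,ray("scene",(b[0]+b[2]/2-.5,b[1]+b[3]/2-.5),32))
o=np.zeros((600,800,3),np.uint8)
o[:300]=cv2.resize(s[160:280,250:450],(500,300))[:, :].repeat(1,0) if 0 else cv2.resize(s[160:250,260:500],(800,300));o[300:]=cv2.resize(t[180:270,250:490],(800,300))
cv2.imwrite("pics/m8.png",o)
print(ctrl.read_state()["eef_pos"].round(1))
E
```

```text
[429.09764919 250.42676311] (np.int32(417), np.int32(237), np.int32(25), np.int32(28), np.int32(553)) [ 424.7 -337.4   32. ]
[ 428.4 -334.8  245.9]
```

View pics/m8.png

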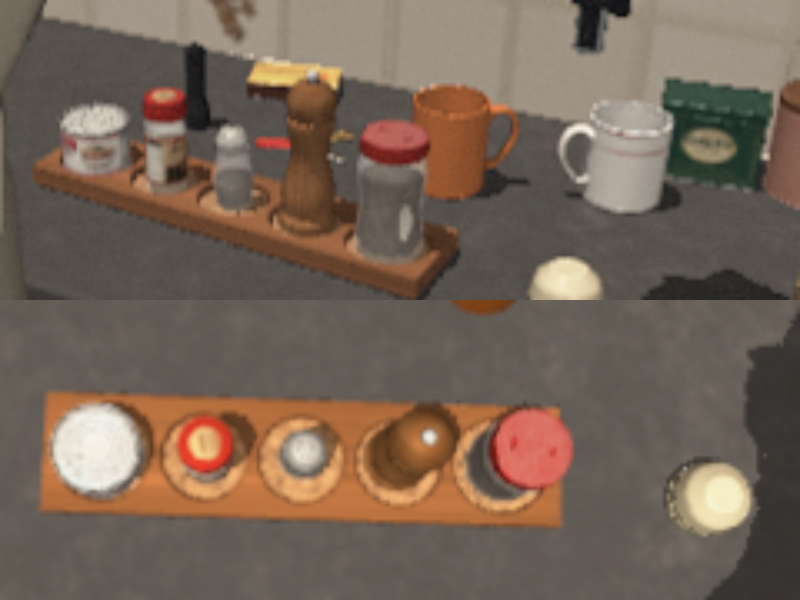

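All three are seated in their wells (tops at lower crop (207,443), (303,452), (430,437)). The timer is at about (708,497). Next I grip the timer.

>>> carry_out:
  deltas: [0,0,0,-0.001,-0.001,0.035,-1,0,0,0,0,0,0.045,-1,0,0,0,0,0,0.045,-1,0,0,0,0,0,0.045,-1,0,0,0,0,0,0.035,-1,0,0,0,0,0,0.025,-1,0,0,0,0,0,0.013,-1,0,0,0,0,0,0,-1,0,0,0,0,0,0,-1]

```text
clock: 33.15
eef_pos: [428.0, -337.8, 4.0]
tool_rot: [3.14, 0.001, 1.571]
force: [0.7, 0.4, -0.7]
width: 85.3
gripper_force: 0.0
```

>>> carry_out:
  deltas: [0,0,0,0,0,0,1,0,0,0,0,0,0,1,0,0,0,0,0,0,1,0,0,0,0,0,0,1,0,0,0,0,0,0,1]

```text
clock: 33.78
eef_pos: [428.0, -338.3, 4.7]
tool_rot: [3.139, 0.002, 1.57]
force: [-0.9, 1.1, 10.9]
width: 57.2
gripper_force: 62.1
```

>>> carry_out:
  deltas: [0,0,0,0,0,0,-1,0,0,0,0,0,0,-1,0,0,0,0,0,0,-1,0,0,0,0,0,0.004,-1,0,0,0,0,0,0.002,-1,0,0,0,0,0,0,-1,0,0,0,0,0,0,1,0,0,0,0,0,0,1,0,0,0,0,0,0,1,0,0,0,0,0,0,1,0,0,0,0,0,0,1]

```text
clock: 35.15
eef_pos: [427.2, -337.8, -2.2]
tool_rot: [3.141, 0.001, 1.571]
force: [-0.3, 0.7, 7.3]
width: 59.1
gripper_force: 63.6
```

>>> carry_out:
  deltas: [0,0,0,0,0,-0.01,1,0,0,0,0,0,-0.015,1,0,0,0,0,0,-0.025,1,0,0,0,0,0,-0.03,1,0,0,0,0,0,-0.03,1,0,0,0,0,0,-0.03,1,0,0,0,0,0,-0.03,1,0,0,0,0,0,-0.03,1,0,0,0,0,0,-0.015,1,0,0,0,0,0,0,1]

```text
clock: 36.4
eef_pos: [427.4, -338.1, 212.9]
tool_rot: [3.14, 0.001, 1.571]
force: [-0.5, 0.6, -1.3]
width: 58.8
gripper_force: 64.5
```

```bash
python3 - <<'E'
from h import *
s=cv2.cvtColor(ctrl.get_image("scene"),cv2.COLOR_RGB2BGR);cv2.imwrite("pics/s9.png",s)
cv2.imwrite("pics/m9.png",cv2.resize(s[130:280,380:500],(480,600)))
print(ctrl.read_state()["eef_pos"].round(1))
E
```

```text
[ 426.6 -337.7  211.8]
```

View pics/m9.png

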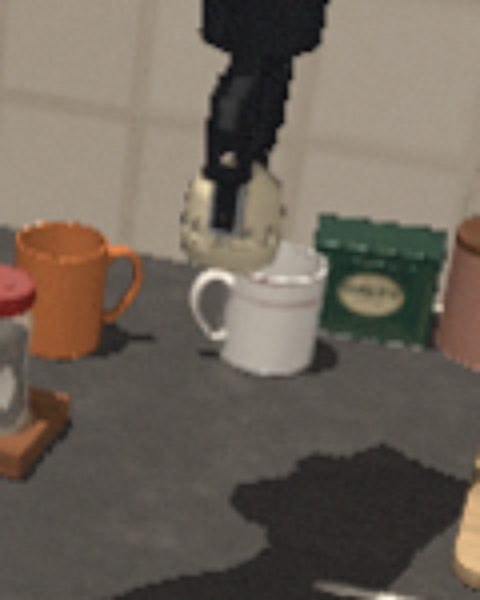

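The timer is held upright at crop (233,220). I'll check its offset from the gripper numerically.

```bash
python3 - <<'E'
from h import *
c=ctrl.calibration("scene")
def pr(X):return cv2.projectPoints(np.array([X],float),cv2.Rodrigues(c["R"])[0],c["t"],c["mtx"],c["distortion"])[0].ravel().round(1)
S=hsv("pics/s9.png");s=S[168:200,415:460];m=cv2.inRange(s,np.array((12,25,60)),np.array((45,200,255)))
n,l,st,ce=cv2.connectedComponentsWithStats(m)
for b in st[1:]:
    if b[4]>25:print(b+[415,168,0,0,0])
for r in (20,24,27):
    u=np.where(m[r])[0];print(168+r,u.min()+415,u.max()+415)
print(pr((427,-338,214)),pr((427,-336,241)),pr((427,-348,241)),pr((397,-338,240)))
t=hsv("pics/t8.png");c2,b=blob(t,(262,208,297,242),(0,0,150),(180,60,255));print("tin",ray("top",c2,72),ctrl.read_state()["eef_pos"])
E
```

```text
[ 415  168   45   32 1192]
188 415 458
192 415 456
195 417 459
[437.  194.2] [437.4 185. ] [442.  185.8] [435.3 189.6]
tin [477.3 192.   72. ] [ 426.64906599 -337.67080724  211.80347537]
```

>>> carry_out:
  deltas: [0,0,0,0.015,0.004,0,1,0,0,0,0.03,0.004,0,1,0,0,0,0.045,0.004,0,1,0,0,0,0.045,0.004,0,1,0,0,0,0.045,0.004,0,1,0,0,0,0.045,0.004,0,1,0,0,0,0.045,0.004,0,1,0,0,0,0.045,0.004,0,1,0,0,0,0.045,0.004,0,1,0,0,0,0.045,0.004,0,1,0,0,0,0.045,0.004,0,1,0,0,0,0.045,0.004,0,1]

```text
clock: 37.95
eef_pos: [473.5, 159.5, 210.9]
tool_rot: [-3.139, 0.0, 1.572]
force: [1.0, -0.5, -1.0]
width: 58.8
gripper_force: 64.5
```

>>> carry_out:
  deltas: [0,0,0,0.025,0.002,0,1,0,0,0,0.009,0,0,1,0,0,0,0,0,0,1,0,0,0,0,0,0.02,1,0,0,0,0,0,0.03,1,0,0,0,0,0,0.03,1,0,0,0,0,0,0.02,1,0,0,0,0,0,0.015,1,0,0,0,0,0,0,1,0,0,0,0,0,0,1]

```text
clock: 39.2
eef_pos: [477.5, 191.2, 97.5]
tool_rot: [3.14, -0.0, 1.57]
force: [0.4, -0.1, -0.7]
width: 59.0
gripper_force: 64.5
```

```bash
python3 - <<'E'
from h import *
s=cv2.cvtColor(ctrl.get_image("scene"),cv2.COLOR_RGB2BGR);t=cv2.cvtColor(ctrl.get_image("top"),cv2.COLOR_RGB2BGR)
o=np.zeros((600,800,3),np.uint8)
o[:,:400]=cv2.resize(s[110:260,245:345],(400,600));o[:300,400:]=cv2.resize(t[170:270,230:363],(400,300))
cv2.imwrite("pics/m10.png",o)
print(ctrl.read_state()["eef_pos"].round(1))
E
```

```text
[477.6 191.5  97.8]
```

View pics/m10.png

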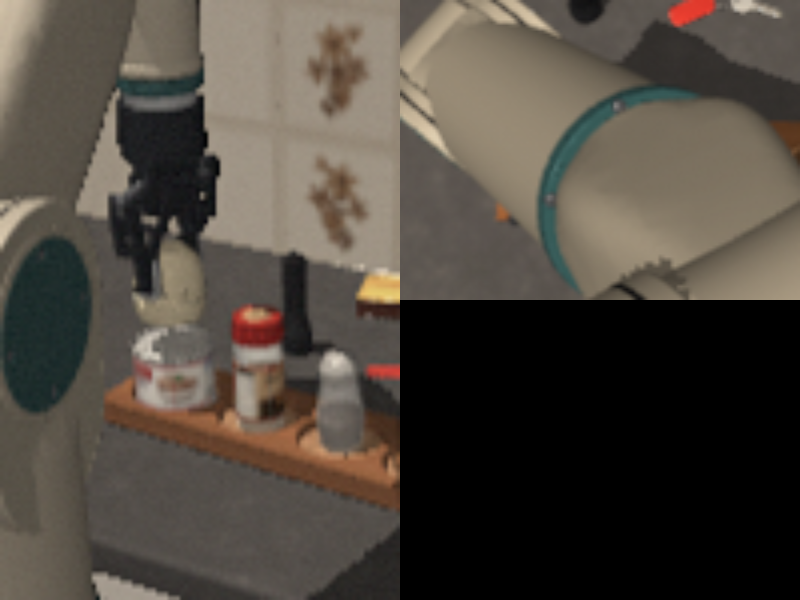

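The timer hangs above the tin's top (crop (168,290) over (172,345)). Lowering it.

>>> carry_out:
  deltas: [0,0,0,0,0,0.01,1,0,0,0,0,0,0.009,1,0,0,0,0,0,0.005,1,0,0,0,0,0,0.002,1,0,0,0,0,0,0,1,0,0,0,0,0,0.001,1,0,0,0,0,0,0,1,0,0,0,0,0,0,1]

```text
clock: 40.3
eef_pos: [477.0, 191.3, 70.0]
tool_rot: [3.141, -0.0, 1.571]
force: [-0.2, -0.4, -0.9]
width: 58.8
gripper_force: 64.5
```

>>> carry_out:
  deltas: [0,0,0,0,0,0.001,1,0,0,0,0,0,0,1]

```text
clock: 40.55
eef_pos: [477.1, 191.2, 69.8]
tool_rot: [3.141, 0.0, 1.571]
force: [-1.4, -1.9, 8.1]
width: 58.4
gripper_force: 65.8
```

>>> carry_out:
  deltas: [0,0,0,0,0,0,-1,0,0,0,0,0,0,-1,0,0,0,0,0,0,-1,0,0,0,0,0,0,-1,0,0,0,0,0,0,-1,0,0,0,0,0,-0.02,-1,0,0,0,0,0,-0.04,-1,0,0,0,0,0,-0.05,-1,0,0,0,0,0,-0.05,-1,0,0,0,0,0,-0.02,-1,0,0,0,-0.03,-0.005,0,-1,0,0,0,-0.045,-0.005,0,-1]

```text
clock: 42.05
eef_pos: [466.9, 116.7, 249.3]
tool_rot: [3.14, -0.001, 1.574]
force: [0.0, -0.3, 0.0]
width: 85.2
gripper_force: 0.0
```

>>> carry_out:
  deltas: [0,0,0,-0.045,-0.004,0,-1,0,0,0,-0.045,-0.004,0,-1,0,0,0,-0.045,-0.004,0,-1,0,0,0,-0.045,-0.004,0,-1,0,0,0,-0.045,-0.004,0,-1,0,0,0,-0.045,-0.004,0,-1,0,0,0,-0.045,-0.004,0,-1,0,0,0,-0.045,-0.004,0,-1,0,0,0,-0.045,-0.004,0,-1,0,0,0,-0.045,0,0,-1,0,0,0,0,0,0,-1]

```text
clock: 43.42
eef_pos: [429.6, -337.9, 248.3]
tool_rot: [-3.141, 0.001, 1.564]
force: [-0.3, 0.9, -0.4]
width: 85.3
gripper_force: 0.0
```

```bash
python3 - <<'E'
from h import *
s=cv2.cvtColor(ctrl.get_image("scene"),cv2.COLOR_RGB2BGR);t=cv2.cvtColor(ctrl.get_image("top"),cv2.COLOR_RGB2BGR)
cv2.imwrite("pics/t11.png",t)
o=np.zeros((600,800,3),np.uint8)
o[:300]=cv2.resize(s[160:250,255:495],(800,300));o[300:]=cv2.resize(t[180:270,250:490],(800,300))
cv2.imwrite("pics/m11.png",o)
H=hsv("pics/t11.png")
c,b=blob(H,(262,200,297,242),(15,40,120),(40,160,255));print("timer",c,b,ray("top",(b[0]+b[2]/2-.5,b[1]+b[3]/2-.5),72+35))
c,b=blob(H,(285,205,330,245),(0,170,110),(9,255,255));print("spice",ray("top",c,118))
c,b=blob(H,(372,205,385,220),(0,0,170),(180,110,255));print("knob",b,ray("top",c,182))
c,b=blob(H,(330,205,352,235),(0,0,90),(180,60,255));print("salt",b,ray("top",c,96))
E
```

```text
timer [276.12051282 222.57948718] (np.int32(265), np.int32(211), np.int32(23), np.int32(24), np.int32(390)) [476.9 194.2 107. ]
spice [473.8  98.9 118. ]
knob (np.int32(377), np.int32(219), np.int32(3), np.int32(1), np.int32(3)) [471.8 -68.1 182. ]
salt (np.int32(334), np.int32(220), np.int32(14), np.int32(13), np.int32(141)) [466.2  20.   96. ]
```

View pics/m11.png

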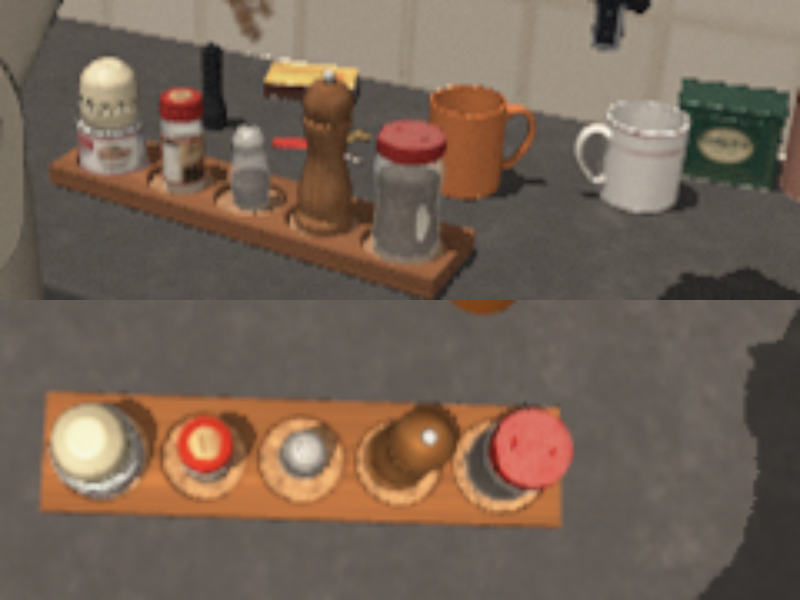

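The timer sits centred on the tin (lower crop (88,440)). The salt, mill and spice jar stand in their wells, so I'll hand the job in.

```bash
python3 -c "
from cell import ctrl
print(ctrl.finish_job())"
```

```text
the job is handed in; nothing more can be done
None
```

The job is handed in, though the hand-in returned no verdict: in the last pictures the mill, salt shaker and spice jar stand upright in their wells, the egg timer is upright on the tin about 2 mm from its centre, the jar and tin are still in their end wells, and the mug, torch and keys look undisturbed.

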